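# Lock the cash drop box with its long T-key

## Robot

A 7-joint arm with a two-finger parallel gripper is mounted at the origin on a cart in front of the work surface, level with it; the furniture and walls round the work are solid. World frame = base frame: x ahead of the robot, y to its left, z up, the work surface at z = 0. Lengths are in mm, angles in degrees, forces in N, time in s.
With the tool pointing down it reaches from about 425 to 875 mm from the base axis. Payload 8.4 kg.
Tool frame: the origin (TCP) lies at the very end of the fingers, on their centre line; the grasp point (between the pads) lies 19 mm behind it; z points along the fingers, y is the line along which they close (so a half turn about z gives the same grasp; the last joint's range is limited). The gripper opens to 87 mm and grips with 3 to 60 N. Pads are 19 mm wide; open, the fingers measure 117 mm over their backs; the gripper's body (75 mm by 190 mm) begins 51 mm behind the grasp point.
Start: joints at [-81.601, 19.091, 2.286, 83.961, -0.768, 76.965, -3.352], TCP at [158.168, 630.432, 190.446] pointing down, gripper open.
Joint ranges: [-147.57, 147.57], [-21.85, 119.76], [-74.77, 79.35], [14.55, 137.4], [-85.83, 265.84], [4.83, 119.75], [-152.11, 152.11]. Speed limits (degrees/s): [127.2, 127.2, 159.86, 159.86, 180, 180, 180].

## Interface

Orientations are given as a 3x3 rotation matrix whose columns are the frame's x, y, z axes.
In Python, from station import env gives the robot as it stands.
- The arm moves only by the tool send_rows, never from a script. Its argument "series" is a list of rows, each an object with "hand": the gripper command: -1 is fully open, 1 is shut, values between are in proportion; "xyz": the shift along the tool's x, y, z in cm, a list of three; "twist": the turn about the tool's z in units of 6 degrees (1.0 is 6 degrees). A call has 1 to 20 rows; each row is the pose to reach, as a shift and turn from the pose commanded when the call began, along the tool's axes at that moment; what a row does not reach only later rows make up. A row lasts 1/12 s, in which the tool goes at most 41.7 mm and 7.16 degrees, less where a joint would pass 70% of its speed; a pose out of reach is approached as far as the arm can. A call with a gripper value outside its range is refused whole. The fingers move at their own pace and stop on an object; "newtons" is the grip in N (left out, the last holds). Time passes only in rows, so rows that repeat a pose let the fingers close. It gives the time, the measured TCP pose, the force, the opening and the grip force at its end, in the units of the state.
- env.observe(): the state, without advancing time (a new reading comes with each control period).
- env.grab_frame(name): name is "side" or "top" or "wrist"; returns the picture (480x640x3 uint8, red, green, blue); there is no depth.
- env.get_calibration(name): a dict with "vertical_fov" (degrees; the focal length in pixels is half the picture's height over the tangent of half this angle, whatever the lens; pixels are square), "cx", "cy" (the principal point, pixels), "position" and "attitude" of the camera in the world; the wrist camera has in their place "mount" (4x4, takes a point from camera to tool coordinates, whose origin is the TCP and whose axes are the flange's). Camera axes: x right, y down, z forward; pixel columns grow to the right and rows downward; lengths in mm; the calibration is good to about 2 mm. A picture is of the moment at which its call begins: read the wrist's pose just before it. get_calibration takes no time and is no camera call.
- env.hand_in(): hands the job in; it is judged then, once.
The state is a dict: "clock": time; "q": joint angles; "qvel": joint speeds; "joint_efforts": joint torques, N m; "position": TCP position; "ee_rot": TCP orientation; "contact_force": force on the tool from outside, world axes, zero at the start; "torque": the same for the moment, N m; "finger_gap": opening from 0.0 (shut) to 1.0 (fully open); "finger_force": force on a finger pad.
Only numpy, scipy, OpenCV 4.12 (cv2) and the standard library are available. Lean on these libraries where they do the work, as an engineer would, in place of code of your own. Each camera call takes 0.05 s, during which the arm holds its last target. There are 200 camera calls.

## Task

Lock up the green cash drop box: take the long T-key out of its stand, lower it down the brass-ringed shaft in the box's lid until its square socket has dropped fully over the stem at the bottom, and with it turn the stem clockwise (seen from above) until the bolt on the lid is fully out under its keeper. Then draw the key out and stand it upright in its stand again. Work gently: keep the key's contact forces on the box and its stem below 40 N, so do not ram it down or force it on past the bolt's stop, and leave the other things on the counter where they are.

Things in the scene. Friction and masses are not known exactly. Their poses are not given: they have to be found in the camera images.
- drop_box: Green steel cash drop box, 120 (x) x 140 (y) x 110 mm high, too heavy to move. Origin: centre of its underside on the counter, z up. Its shaft is a round vertical bore on the box's z axis, 41 mm across. A steel slide bolt lies on the lid along y at x = -46 mm; bolt and guides reach 14 mm above the lid, the bolt's round knob 22 mm.
- shaft_mouth (a point): Centre of the upper rim of the brass collar round the shaft's mouth (55 mm outside, 42 mm inside, 8 mm high), 118 mm above the counter; axes as the box's.
- stem_top (a point): Centre of the top of the square brass stem down in the shaft, 38 mm above the counter (80 mm below the mouth) when nothing presses on it. Stem: 20 mm square, 16 mm tall, sharp-edged, on a round foot 36 mm across. This point sinks with the stem. Its axes do NOT follow the stem's free play, only the bolt's cam: the stem's own angle is not measured.
- shaft_floor (a point): Centre of the shaft's floor, 8 mm above the counter. Above it stem and foot sink up to 8 mm on a spring: 3 N at first, 10 N at 8 mm, then solid. The stem's flats start off square, within 0.55 rad of the box's x and y (free play, 0.04 N m). Turned clockwise from above it takes up the play until 0.55 rad clockwise of them, then drives the cam (0.12 N m) 0.6 rad more to a solid stop.
- bolt (a joint): Travel of the slide bolt on the lid, m: 0 drawn back (unlocked), 0.018 all the way out under its keeper, towards the box's +y (locked, solid stop). It moves 30 mm per rad of the cam, and stays where it is left.
- t_key: T-key, about 0.25 kg, 160 mm tall, upright in its stand. Origin: centre of the rim at its lower end; z up along the key. Lower end: square socket 22 mm wide inside, 17 mm deep, open below, its flats along the key's x and y; 36 mm across outside. Above it a round rod 12 mm thick. Fully seated, the rim rests on the stem's foot, 16 mm below the stem's top and 22 mm above the counter.
- key_handle (a point): Centre of the key's wooden cross bar, 150 mm above the key's origin. The bar is 90 mm long (along the key's x), 14 mm thick (along its y), 20 mm high; axes as the key's.
- key_stand: Key stand, too heavy to move: dark steel disc 88 mm across with an upright dark wooden tube, 51 mm outside, 42 mm inside, its rim 74 mm above the counter. Origin: centre of its underside.
- stand_floor (a point): Centre of the tube's floor, 12 mm above the counter, where the key's rim rests when the key stands in the stand.
- nut_jar: bystander: glass jar of cocoa nuts, 134 mm across, 186 mm tall; origin at the centre of its underside
- glass_jar: bystander: empty glass jar, 134 mm across, 186 mm tall; origin at the centre of its underside
- orange_can: bystander: orange canister, 83 mm across, 98 mm tall; origin at the centre of its underside
- card_terminal: bystander: black card terminal, 150 x 62 x 24 mm; origin at the centre of its underside
- violet_box: bystander: violet gift box with a gold ribbon, 136 x 137 x 60 mm; origin at the centre of its underside
- order_pad: bystander: block of white slips, 100 x 70 x 14 mm; origin at the centre of its underside
- dark_spread: bystander: jar with black lid and dark spread, 62 mm across, 78 mm tall; origin at the centre of its underside
- white_spread: bystander: jar with black lid and white spread, 62 mm across, 78 mm tall; origin at the centre of its underside
- bell: bystander: counter bell, 72 mm across, 52 mm tall; origin at the centre of its underside
There are look-alikes about, which are no part of the job. Leave any purple look-alike of the key_stand alone.

How it is judged (in metres and radians):
On the way, in this order (a step that is already met when the one before it is completed fails the run):
1. the key's socket sits over the stem (at least 11 mm deep, upright, on its axis) with the bolt not yet out (under 10 mm) (z of stem_top in the frame of t_key above 0.011 m and horizontal distance between stem_top and t_key below 0.004 m and angle between t_key's own z axis and vertical below 0.12 rad and value of joint bolt below 0.01 m), for 0.1 s.
2. the bolt is out under its keeper (at least 15 mm of 18) with the key still seated on the stem (z of stem_top in the frame of t_key above 0.011 m and horizontal distance between stem_top and t_key below 0.004 m and angle between t_key's own z axis and vertical below 0.12 rad and value of joint bolt above 0.015 m), for 0.1 s.
At the end, for the whole second after the job is handed in: The bolt is out by at least 15 mm of its 18 mm; the key stands in its stand at rest, upright within 0.15 rad, its lower end within 8 mm of the tube's axis and within 10 mm of the tube's floor (value of joint bolt above 0.015 m and horizontal distance between t_key and stand_floor below 0.008 m and distance between t_key and stand_floor below 0.01 m and angle between t_key's own z axis and vertical below 0.15 rad and linear speed of t_key below 0.02 m/s); the robot touches nothing.
It fails at once if the key presses on the box, its shaft, stem or bolt with more than 40 N, all contacts added up (ramming it down, or forcing it past the stop) (contact force between t_key and drop_box above 40 N).
It fails at once if the key tips over by more than 0.6 rad (angle between t_key's own z axis and vertical above 0.6 rad).
It fails at once if a bystander is moved by more than 20 mm (distance of any of nut_jar, glass_jar, orange_can, card_terminal, violet_box, order_pad, dark_spread, white_spread, bell from where it was at the start of the episode above 0.02 m).
It also fails if it takes over 58 s, if anything falls off the work surface, if the arm or the gripper's body presses on something with over 40 N, if the wrist force passes 120 N, or if a joint passes its speed limit or range.

## Working session

There is one attempt and no reset: what is moved stays moved. The work goes in short steps, Python scripts to look and compute and a tool call to move; the robot and the scene stay as the last step left them, time stands still between calls to the robot, and variables do not carry over. Pictures are saved under pics/ and viewed, at most 10 in all, crops included, and the job is handed in when it is done.

Besides the shell and the picture viewer there is one more tool, called after "Call:" as name(argument=value, ...) on one line, values as JSON. send_rows: Moves the arm, as the interface text tells. Its arguments: {"type":"object","properties":{"series":{"type":"array"},"newtons":{"type":"number"}},"required":["series"]}

```bash
mkdir -p pics; python3 - <<'E'
from station import env
import cv2
for n in ("side","top"):
    c=env.get_calibration(n); print(n,c)
    cv2.imwrite(f"pics/{n}0.png",env.grab_frame(n)[:,:,::-1])
print(env.get_calibration("wrist"))
print(env.observe())
E
```

```text
side {'vertical_fov': 49.28392560195764, 'cx': 311.98381368432626, 'cy': 236.60870079620165, 'position': array([ 628.26726282, 1029.00625059, 1061.16077659]), 'attitude': array([[-9.96708582e-01,  5.11116494e-02, -6.29253614e-02],
       [ 8.10625306e-02,  6.37283152e-01, -7.66354390e-01],
       [ 9.31635797e-04, -7.68932887e-01, -6.39328826e-01]])}
top {'vertical_fov': 53.1591228779878, 'cx': 315.30064838634877, 'cy': 234.8561567342635, 'position': array([ 339.98289494,  -99.1808261 , 1426.65990403]), 'attitude': array([[-0.0093531 , -0.98576994,  0.16783965],
       [-0.99990648,  0.01089472,  0.00826657],
       [-0.0099775 , -0.16774664, -0.98577965]])}
{'vertical_fov': 65.58529912648552, 'cx': 317.09242665510504, 'cy': 238.77679936169793, 'mount': array([[-1.87939888e-03, -9.53386433e-01, -3.01746214e-01,
         8.47595581e+01],
       [ 9.99998233e-01, -1.78158331e-03, -5.99371933e-04,
         1.13666751e+00],
       [ 3.38470519e-05, -3.01746807e-01,  9.53388097e-01,
        -1.95282737e+02],
       [ 0.00000000e+00,  0.00000000e+00,  0.00000000e+00,
         1.00000000e+00]])}
{'clock': 0.1, 'q': array([-81.60181245,  19.12630809,   2.28510707,  84.00557484,
        -0.76817401,  76.9629188 ,  -3.35271293]), 'qvel': array([-0.01740182, -0.06349506, -0.0487029 , -0.11549114,  0.03596717,
       -0.0150351 , -0.01614259]), 'joint_efforts': array([ 5.82616180e-03, -6.57807326e+01,  1.34098627e+00, -4.04718947e+01,
       -5.96622331e-02,  4.08108998e-02,  8.85904888e-05]), 'position': array([158.07145582, 630.02372909, 189.66772727]), 'ee_rot': array([[-9.69938641e-01,  2.43349479e-01, -2.51509943e-04],
       [ 2.43349593e-01,  9.69937684e-01, -1.36557605e-03],
       [-8.83632495e-05, -1.38572982e-03, -9.99999036e-01]]), 'contact_force': array([0.11460424, 0.01395869, 0.13442964]), 'torque': array([ 0.03105103, -0.00949965,  0.02864553]), 'finger_force': 0.0, 'finger_gap': 1.0033826980909026}
```

View pics/side0.png

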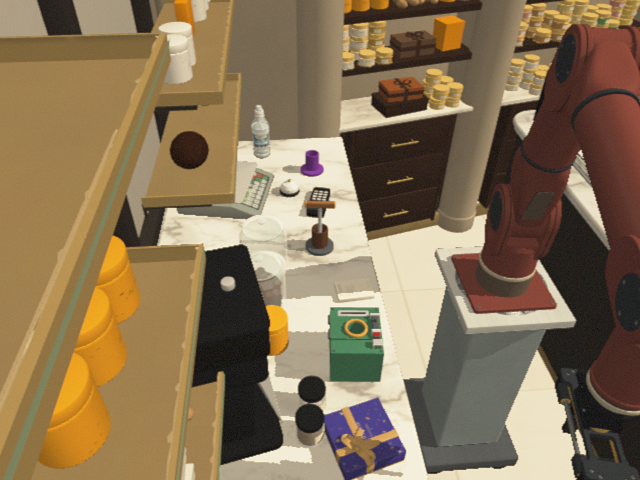

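View pics/top0.png

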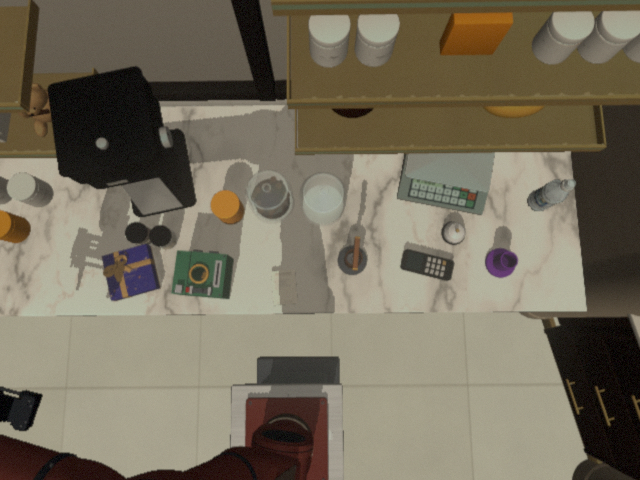

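The side view shows the green box at (357,345) with its brass ring at (357,327), and the key in its stand at (320,225). The purple look-alike is at (312,163). In the top view the ring is at (199,273) and the key bar runs along image-vertical at (357,252), with the stand disc at (352,258).

```bash
cat > h.py <<'E'
import numpy as np, cv2
from station import env
def cam(n, st=None):
    c=env.get_calibration(n); f=240/np.tan(np.radians(c["vertical_fov"]/2))
    K=np.array([[f,0,c["cx"]],[0,f,c["cy"]],[0,0,1]])
    if n=="wrist":
        M=c["mount"]; R=st["ee_rot"]@M[:3,:3]; p=st["position"]+st["ee_rot"]@M[:3,3]
    else: R,p=c["attitude"],c["position"]
    return K,R,p
def onplane(C,uv,z):
    K,R,p=C; d=R@np.linalg.inv(K)@np.array([uv[0],uv[1],1.]); return p+d*(z-p[2])/d[2]
def project(C,P):
    K,R,p=C; x=K@(R.T@(np.asarray(P,float)-p)); return x[:2]/x[2]
def tri(Cs,uvs):
    A=np.zeros((3,3));b=np.zeros(3)
    for (K,R,p),uv in zip(Cs,uvs):
        d=R@np.linalg.inv(K)@np.array([uv[0],uv[1],1.]); d/=np.linalg.norm(d); Q=np.eye(3)-np.outer(d,d); A+=Q; b+=Q@p
    return np.linalg.solve(A,b)
def blob(img,lo,hi,box):  # HSV (rgb image), box u0,v0,u1,v1 -> contours, largest first
    u0,v0,u1,v1=box; h=cv2.cvtColor(img,cv2.COLOR_RGB2HSV)[v0:v1,u0:u1]
    m=cv2.inRange(h,np.array(lo),np.array(hi))
    cs,_=cv2.findContours(m,cv2.RETR_EXTERNAL,cv2.CHAIN_APPROX_NONE,offset=(u0,v0))
    return sorted(cs,key=cv2.contourArea,reverse=True)
E
python3 - <<'E'
from h import *
T=cam("top");S=cam("side")
t=cv2.imread("pics/top0.png")[:,:,::-1].copy();s=cv2.imread("pics/side0.png")[:,:,::-1].copy()
def show(n,C,img,lo,hi,box,z):
    for c in blob(img,lo,hi,box)[:2]:
        r=cv2.minAreaRect(c); print(n,cv2.contourArea(c),np.round(r[0],1),np.round(r[1],1),round(r[2],1),onplane(C,r[0],z).round(1))
show("ring t",T,t,(15,110,90),(35,255,255),(185,255,215,292),118)
show("ring s",S,s,(15,110,90),(35,255,255),(338,312,375,345),118)
show("green t",T,t,(60,80,30),(90,255,255),(165,240,240,305),110)
show("bar t",T,t,(5,90,60),(18,255,255),(340,225,372,280),172)
show("bar s",S,s,(5,90,60),(18,255,255),(295,190,345,215),172)
show("disc t",T,t,(0,0,0),(180,255,90),(330,235,375,285),5)
for v in (245,258,270): print(cv2.cvtColor(t,cv2.COLOR_RGB2HSV)[v,350:364].tolist())
E
```

```text
ring t 283.5 [198.5 273.5] [19. 19.] 90.0 [459.1 232.4 118. ]
ring s 336.5 [355.5 328. ] [18. 23.] 90.0 [461.4 238.6 118. ]
green t 79.5 [181.2 269.2] [11.9 18.7] 13.0 [472.3 282.8 110. ]
green t 29.5 [183. 256.] [ 8. 12.] 90.0 [508.8 279.1 110. ]
bar t 145.0 [355.9 253. ] [10.4 34.1] 7.1 [ 503.8 -195.1  172. ]
bar t 1.0 [346.5 262. ] [2.1 0.7] 45.0 [ 480.4 -169.9  172. ]
bar s 189.0 [320.  203.6] [30.2  7.8] 2.0 [ 505.8 -182.8  172. ]
bar s 0.5 [315.  190.5] [1. 2.] 90.0 [ 514.4 -249.8  172. ]
disc t 453.0 [351.8 259.2] [28.3 27.6] 45.0 [ 507.1 -195.1    5. ]
[[17, 43, 83], [22, 33, 86], [19, 40, 90], [14, 53, 82], [14, 87, 91], [12, 120, 113], [12, 130, 116], [13, 126, 115], [13, 122, 113], [16, 85, 105], [19, 47, 119], [21, 37, 116], [21, 39, 123], [18, 41, 138]]
[[13, 26, 87], [23, 25, 81], [16, 41, 93], [14, 101, 93], [12, 126, 113], [12, 128, 120], [12, 125, 118], [13, 115, 115], [13, 102, 90], [14, 63, 61], [14, 62, 62], [15, 84, 67], [18, 67, 76], [25, 21, 74]]
[[30, 22, 80], [20, 28, 82], [17, 52, 89], [17, 71, 97], [16, 95, 102], [16, 93, 104], [18, 93, 102], [19, 70, 99], [21, 22, 81], [20, 19, 79], [25, 18, 83], [30, 22, 83], [23, 31, 100], [21, 38, 142]]
```

```bash
python3 - <<'E'
from h import *
T=cam("top");S=cam("side")
print(tri([T,S],[(102,144),(228,284)]).round(), tri([T,S],[(198.5,273.5),(355.5,328)]).round(1),tri([T,S],[(355.9,253),(320,203.6)]).round(1))
for z in (0,100,250,350): print(z,[onplane(T,p,z)[:2].round() for p in ((75,188),(167,150),(195,205),(135,217))],[onplane(S,p,z)[:2].round() for p in ((255,245),(270,345),(280,455))])
E
```

```text
[720. 378. 421.] [460.  233.8 112.2] [ 504.8 -195.8  162.7]
0 [array([738., 652.]), array([857., 373.]), array([680., 280.]), array([644., 462.])] [array([ 704., -216.]), array([665., 178.]), array([650., 471.])]
100 [array([710., 600.]), array([820., 340.]), array([656., 253.]), array([623., 422.])] [array([697., -99.]), array([662., 258.]), array([648., 523.])]
250 [array([668., 521.]), array([766., 290.]), array([620., 213.]), array([591., 363.])] [array([686.,  77.]), array([656., 378.]), array([645., 602.])]
350 [array([640., 468.]), array([730., 257.]), array([596., 187.]), array([570., 324.])] [array([679., 194.]), array([653., 458.]), array([643., 655.])]
```

Call:
send_rows(series=[{"hand": -1,"xyz": [-3,-2,0],"twist": 0},{"hand": -1,"xyz": [-47.4,-31.1,0],"twist": 0},{"hand": -1,"xyz": [-47.4,-31.1,0],"twist": 0},{"hand": -1,"xyz": [-47.4,-31.1,0],"twist": 0},{"hand": -1,"xyz": [-47.4,-31.1,0],"twist": 0},{"hand": -1,"xyz": [-47.4,-31.1,0],"twist": 0},{"hand": -1,"xyz": [-47.4,-31.1,0],"twist": 0},{"hand": -1,"xyz": [-47.4,-31.1,0],"twist": 0},{"hand": -1,"xyz": [-47.4,-31.1,0],"twist": 0},{"hand": -1,"xyz": [-47.4,-31.1,0],"twist": 0},{"hand": -1,"xyz": [-47.4,-31.1,0],"twist": 0},{"hand": -1,"xyz": [-47.4,-31.1,0],"twist": 0},{"hand": -1,"xyz": [-47.4,-31.1,0],"twist": 0},{"hand": -1,"xyz": [-47.4,-31.1,2],"twist": 0},{"hand": -1,"xyz": [-47.4,-31.1,4.5],"twist": 0},{"hand": -1,"xyz": [-47.4,-31.1,4.5],"twist": 0},{"hand": -1,"xyz": [-47.4,-31.1,4.5],"twist": 0},{"hand": -1,"xyz": [-47.4,-31.1,4.5],"twist": 0}])

```text
clock: 1.6
position: [541.8, 214.9, 146.3]
ee_rot: [[-0.97, 0.241, -0.0], [0.241, 0.97, 0.001], [0.0, 0.001, -1.0]]
contact_force: [0.2, 0.7, 0.5]
finger_gap: 0.997
finger_force: 0.0
```

```bash
python3 - <<'E'
from h import *
import pickle
st=env.observe(); im=env.grab_frame("wrist"); pickle.dump((st,im),open("w1.pkl","wb"))
cv2.imwrite("pics/w1.png",im[:,:,::-1]); print(st["clock"],st["position"].round(1),st["ee_rot"].round(3).tolist(),np.abs(st["qvel"]).max())
C=cam("wrist",st); print(project(C,(460,234,118)),project(C,(460,234,38)))
E
```

```text
1.6 [541.8 214.9 146.3] [[-0.97, 0.241, -0.0], [0.241, 0.97, 0.001], [0.0, 0.001, -1.0]] 0.8191183701280288
[312.98945213 122.34928238] [314.01880099 121.98089143]
```

View pics/w1.png

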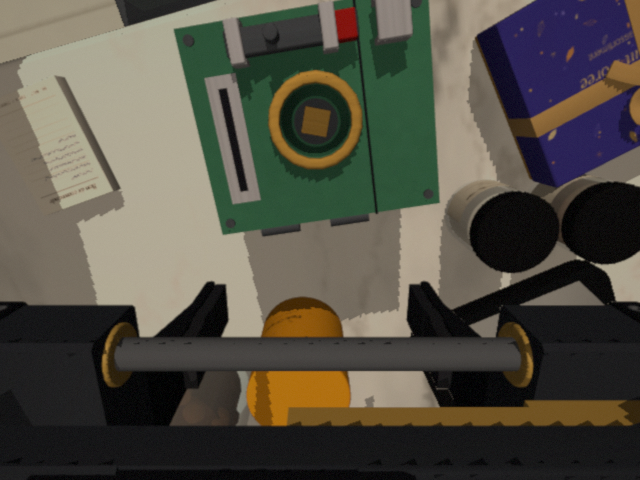

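The wrist view looks straight down the shaft: the ring is at (316,119) and the square brass stem shows at (318,121), turned a few degrees. The bolt is at (285,35), drawn back, and its keeper is at (393,18).

```bash
python3 - <<'E'
from h import *
import pickle
st,im=pickle.load(open("w1.pkl","rb")); C=cam("wrist",st)
c=blob(im,(14,110,90),(35,255,255),(255,60,375,180))[0]; e=cv2.fitEllipse(c); print("ring",np.round(e[0],1),np.round(e[1],1),onplane(C,e[0],116).round(1))
g=cv2.cvtColor(im,cv2.COLOR_RGB2HSV)[100:142,295:340]
c=blob(im,(10,110,50),(35,255,255),(298,100,338,142))[0]
r=cv2.minAreaRect(c); print("stem",cv2.contourArea(c),r,onplane(C,r[0],38).round(1))
b=np.array([onplane(C,p,38) for p in cv2.boxPoints(r)]); d=np.roll(b,-1,0)-b
print([(round(np.hypot(*x[:2]),1),round(np.degrees(np.arctan2(x[1],x[0]))%90,1)) for x in d])
c=max(blob(im,(60,60,20),(95,255,255),(170,0,445,240)),key=cv2.contourArea)
r=cv2.minAreaRect(c);b=np.array([onplane(C,p,110) for p in cv2.boxPoints(r)]); d=np.roll(b,-1,0)-b
print("box",r,[(round(np.hypot(*x[:2]),1),round(np.degrees(np.arctan2(x[1],x[0])),1)) for x in d])
# long edges from lines
for a,bb in (((190,45),(221,232)),((428,10),(438,200)),((222,232),(438,202))):
    d=onplane(C,bb,110)-onplane(C,a,110); print(np.degrees(np.arctan2(d[1],d[0])).round(1))
E
```

```text
ring [314.8 118.8] [92.9 97.2] [458.3 235.5 116. ]
stem 682.5 ((315.2400207519531, 121.17999267578125), (26.83281898498535, 27.63780403137207), 10.304845809936523) [459.7 235.1  38. ]
[(np.float64(20.5), np.float64(64.4)), (np.float64(20.6), np.float64(66.2)), (np.float64(20.6), np.float64(65.7)), (np.float64(21.0), np.float64(66.0))]
box ((315.9552307128906, 113.61894989013672), (212.40744018554688, 254.59402465820312), 81.09325408935547) [(np.float64(138.8), np.float64(83.7)), (np.float64(118.6), np.float64(1.0)), (np.float64(163.1), np.float64(-94.9)), (np.float64(121.9), np.float64(169.4))]
-9.4
-5.6
84.1
```

Call:
send_rows(series=[{"hand": -1,"xyz": [0,0,-3],"twist": 0},{"hand": -1,"xyz": [-1,-5,-6],"twist": 0},{"hand": -1,"xyz": [-6.3,-40.7,-8.4],"twist": 0},{"hand": -1,"xyz": [-6.3,-40.7,-8.4],"twist": 0},{"hand": -1,"xyz": [-6.3,-40.7,-8.4],"twist": 0},{"hand": -1,"xyz": [-6.3,-40.7,-8.4],"twist": 0},{"hand": -1,"xyz": [-6.3,-40.7,-8.4],"twist": 0},{"hand": -1,"xyz": [-6.3,-40.7,-8.4],"twist": 0},{"hand": -1,"xyz": [-6.3,-40.7,-8.4],"twist": 0},{"hand": -1,"xyz": [-6.3,-40.7,-8.4],"twist": 0},{"hand": -1,"xyz": [-6.3,-40.7,-8.4],"twist": 0},{"hand": -1,"xyz": [-6.3,-40.7,-8.4],"twist": 0},{"hand": -1,"xyz": [-6.3,-40.7,-8.4],"twist": 0},{"hand": -1,"xyz": [-6.3,-40.7,-8.4],"twist": 0},{"hand": -1,"xyz": [-6.3,-40.7,-8.4],"twist": 0},{"hand": -1,"xyz": [-6.3,-40.7,-8.4],"twist": 0},{"hand": -1,"xyz": [-6.3,-40.7,-8.4],"twist": 0}])

```text
clock: 3.07
position: [504.7, -195.2, 229.5]
ee_rot: [[-0.971, 0.241, 0.0], [0.241, 0.971, 0.0], [-0.0, 0.0, -1.0]]
contact_force: [0.7, 0.5, 0.6]
finger_gap: 0.999
finger_force: 0.0
```

```bash
python3 - <<'E'
from h import *
import pickle
st=env.observe(); im=env.grab_frame("wrist"); pickle.dump((st,im),open("w2.pkl","wb"))
cv2.imwrite("pics/w2.png",im[:,:,::-1]); print(st["clock"],st["position"].round(1),st["ee_rot"].round(3).tolist())
C=cam("wrist",st); print(project(C,(505,-195,172)))
for c in blob(im,(3,80,50),(19,255,255),(150,120,480,300))[:4]:
    r=cv2.minAreaRect(c);b=np.array([onplane(C,p,172) for p in cv2.boxPoints(r)]); d=np.roll(b,-1,0)-b
    print(r,onplane(C,r[0],172).round(1),[(round(np.hypot(*x[:2]),1),round(np.degrees(np.arctan2(x[1],x[0]))%180,1)) for x in d])
E
```

```text
3.0667 [ 504.7 -195.2  229.5] [[-0.971, 0.241, 0.0], [0.241, 0.971, 0.0], [-0.0, 0.0, -1.0]]
[316.03958936 245.38168154]
((323.94342041015625, 237.80189514160156), (122.66297912597656, 48.900360107421875), 74.05460357666016) [ 500.8 -188.2  172. ] [(np.float64(33.2), np.float64(91.8)), (np.float64(90.9), np.float64(2.6)), (np.float64(36.7), np.float64(93.5)), (np.float64(92.1), np.float64(0.4))]
((331.9620361328125, 195.35516357421875), (26.159326553344727, 5.231865406036377), 41.6335334777832) [ 472.5 -175.6  172. ] [(np.float64(3.6), np.float64(124.6)), (np.float64(18.1), np.float64(34.4)), (np.float64(3.6), np.float64(125.5)), (np.float64(18.2), np.float64(34.2))]
((330.5, 234.0), (1.0, 0.0), 180.0) [ 499.2 -183.   172. ] [(np.float64(0.0), np.float64(0.0)), (np.float64(0.7), np.float64(76.0)), (np.float64(0.0), np.float64(0.0)), (np.float64(0.7), np.float64(76.0))]
((293.0, 210.0), (0.0, 0.0), 0.0) [ 476.  -204.2  172. ] [(np.float64(0.0), np.float64(0.0)), (np.float64(0.0), np.float64(0.0)), (np.float64(0.0), np.float64(0.0)), (np.float64(0.0), np.float64(0.0))]
```

View pics/w2.png

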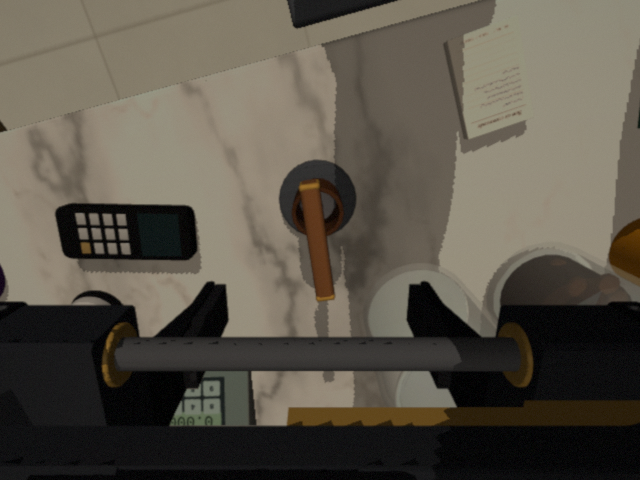

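The bar runs from (309,184) to (326,298), with the stand's tube beneath it at (318,208) and the disc at (317,198).

```bash
python3 - <<'E'
from h import *
import pickle
st,im=pickle.load(open("w2.pkl","rb")); C=cam("wrist",st)
cv2.imwrite("pics/w2c.png",cv2.resize(im[150:310,260:380,::-1],None,fx=3.75,fy=3.75,interpolation=cv2.INTER_CUBIC))
P=[onplane(C,p,172) for p in ((299.5,187),(318.5,183),(334,298),(317.5,300))]
print(np.round(P,1),np.mean(P,0).round(1)); d=P[2]+P[3]-P[0]-P[1]; print(np.degrees(np.arctan2(d[1],d[0])),np.linalg.norm(d)/2)
h=cv2.cvtColor(im,cv2.COLOR_RGB2HSV)
for v in (200,225,250,275): print(v,[tuple(x) for x in h[v,296:336:2].tolist()])
h=cv2.cvtColor(im,cv2.COLOR_RGB2GRAY); print(h[155:250:3,300].tolist(),h[198,270:365:3].tolist())
E
```

```text
[[ 461.5 -195.7  172. ]
 [ 462.  -182.5  172. ]
 [ 548.6 -192.1  172. ]
 [ 547.2 -204.5  172. ]] [ 504.9 -193.7  172. ]
-6.075561804598332 86.62507146532371
200 [(11, 193, 49), (13, 184, 47), (10, 116, 33), (11, 169, 71), (13, 174, 88), (13, 184, 93), (12, 179, 97), (12, 178, 96), (13, 174, 98), (12, 181, 96), (13, 176, 97), (13, 184, 86), (11, 166, 66), (11, 35, 59), (13, 35, 65), (17, 36, 64), (8, 31, 65), (13, 30, 59), (4, 30, 60), (15, 46, 33)]
225 [(12, 165, 51), (11, 170, 54), (13, 183, 39), (11, 182, 35), (11, 191, 40), (12, 177, 78), (12, 183, 88), (12, 175, 93), (12, 178, 93), (12, 177, 95), (13, 179, 94), (13, 177, 95), (12, 171, 94), (13, 175, 80), (12, 184, 50), (11, 175, 35), (9, 179, 37), (12, 224, 33), (10, 206, 31), (13, 179, 37)]
250 [(17, 49, 119), (18, 55, 107), (19, 50, 82), (16, 50, 87), (18, 49, 93), (17, 45, 90), (17, 66, 77), (12, 172, 77), (14, 190, 86), (13, 177, 92), (13, 188, 91), (12, 166, 95), (12, 172, 95), (13, 180, 95), (13, 179, 91), (12, 184, 75), (13, 81, 66), (18, 49, 89), (21, 49, 84), (21, 52, 78)]
275 [(18, 48, 137), (17, 47, 135), (17, 49, 135), (18, 50, 112), (17, 51, 95), (17, 52, 94), (16, 46, 95), (16, 52, 94), (15, 69, 81), (12, 178, 79), (13, 178, 86), (13, 191, 88), (14, 188, 88), (12, 176, 90), (13, 180, 92), (12, 180, 92), (13, 172, 86), (14, 176, 68), (15, 70, 66), (18, 50, 87)]
[135, 134, 134, 80, 52, 47, 49, 51, 47, 62, 84, 93, 53, 33, 32, 25, 32, 31, 12, 12, 9, 7, 22, 21, 35, 36, 71, 83, 86, 85, 86, 79] [141, 140, 139, 65, 47, 48, 46, 48, 33, 27, 28, 54, 64, 66, 68, 67, 59, 44, 56, 57, 57, 36, 35, 21, 28, 27, 27, 30, 27, 76, 78, 73]
```

View pics/w2c.png

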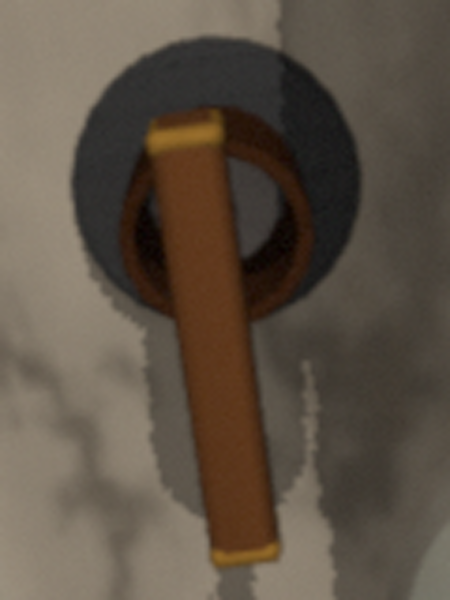

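Call:
send_rows(series=[{"hand": -1,"xyz": [0,0.15,2],"twist": -1.3},{"hand": -1,"xyz": [0,0.15,5],"twist": -1.3},{"hand": -1,"xyz": [0,0.15,7.5],"twist": -1.3},{"hand": -1,"xyz": [0,0.15,8.7],"twist": -1.3},{"hand": -1,"xyz": [0,0.15,8.7],"twist": -1.3},{"hand": -1,"xyz": [0,0.15,8.7],"twist": -1.3}])

```text
clock: 3.62
position: [504.7, -195.1, 142.9]
ee_rot: [[-0.994, 0.109, -0.001], [0.109, 0.994, -0.0], [0.001, -0.0, -1.0]]
contact_force: [-1.1, -0.7, 0.7]
finger_gap: 1.002
finger_force: 0.0
```

```bash
python3 - <<'E'
from h import *
import pickle
st,im=pickle.load(open("w2.pkl","rb")); C=cam("wrist",st)
print("rim",onplane(C,(317.9,207.1),74).round(1),"disc",onplane(C,(317.6,197.8),6).round(1))
st=env.observe(); im=env.grab_frame("wrist")
print(st["position"],np.degrees(np.arctan2(*st["ee_rot"][[1,0],0])))
cv2.imwrite("pics/w3.png",im[:,:,::-1])
E
```

```text
rim [ 499.9 -191.9   74. ] disc [ 504.2 -193.2    6. ]
[ 504.72628336 -195.10919118  142.86794781] 173.7199568846511
```

View pics/w3.png

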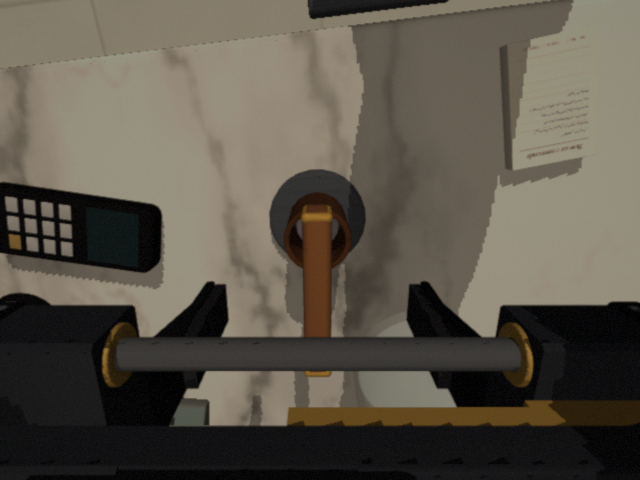

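The bar is aligned with the tool and centred between the fingers (u≈317), so I will close on it.

Call:
send_rows(newtons=45, series=[{"hand": 1,"xyz": [0,0,0],"twist": 0},{"hand": 1,"xyz": [0,0,0],"twist": 0},{"hand": 1,"xyz": [0,0,0],"twist": 0},{"hand": 1,"xyz": [0,0,0],"twist": 0},{"hand": 1,"xyz": [0,0,0],"twist": 0},{"hand": 1,"xyz": [0,0,0],"twist": 0},{"hand": 1,"xyz": [0,0,0],"twist": 0},{"hand": 1,"xyz": [0,0,0],"twist": 0}])

```text
clock: 4.33
position: [504.6, -195.2, 142.5]
ee_rot: [[-0.994, 0.11, -0.0], [0.11, 0.994, -0.0], [0.0, -0.0, -1.0]]
contact_force: [0.1, -0.3, -0.6]
finger_gap: 0.479
finger_force: 0.0
```

Call:
send_rows(series=[{"hand": 1,"xyz": [0,0,0],"twist": 0},{"hand": 1,"xyz": [0,0,0],"twist": 0},{"hand": 1,"xyz": [0,0,0],"twist": 0},{"hand": 1,"xyz": [0,0,0],"twist": 0},{"hand": 1,"xyz": [0,0,0],"twist": 0},{"hand": 1,"xyz": [0,0,0],"twist": 0},{"hand": 1,"xyz": [0,0,0],"twist": 0},{"hand": 1,"xyz": [0,0,0],"twist": 0}])

```text
clock: 5.0
position: [504.6, -195.2, 142.5]
ee_rot: [[-0.994, 0.109, -0.0], [0.109, 0.994, -0.0], [0.0, -0.0, -1.0]]
contact_force: [-0.3, -0.9, -0.8]
finger_gap: 0.009
finger_force: 0.0
```

Gap 0.009: the fingers closed on nothing. I need to look.

```bash
python3 - <<'E'
from h import *
im=env.grab_frame("wrist"); t=env.grab_frame("side")
a=cv2.resize(t[150:270,240:400],(480,360),interpolation=cv2.INTER_CUBIC)
b=cv2.resize(im[150:450,160:480],(320,300))
o=np.zeros((360,800,3),np.uint8); o[:,:480]=a; o[:300,480:]=b
cv2.imwrite("pics/w4.png",o[:,:,::-1])
E
```

```text
(no output)
```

View pics/w4.png

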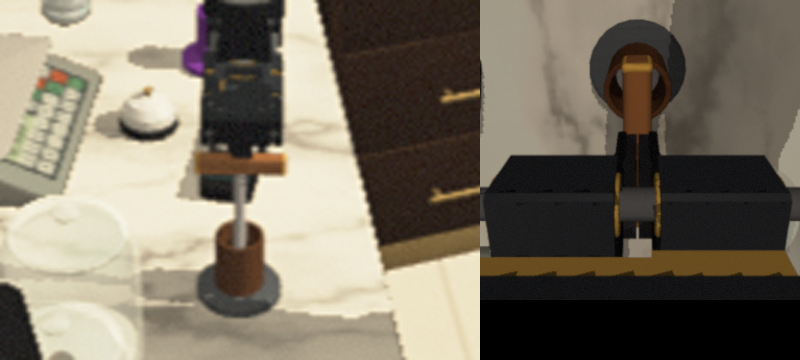

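```bash
python3 - <<'E'
from h import *
S=cam("side"); st=env.observe(); C=cam("wrist",st); print(st["finger_gap"],st["position"])
for P in ((505,-194,172),(505,-187,172),(505,-187,152),(461,-186,162),(549,-196,162),(505,-187,142),(505,-195,190)):
    p=project(S,P); print(P,p.round(1),"zoom",((p-[240,150])*3).round(),"wrist",project(C,P).round())
E
```

```text
0.005353424627537288 [ 504.6503972  -195.18265155  142.47150994]
(505, -194, 172) [319.9 201.3] zoom [240. 154.] wrist [317. 301.]
(505, -187, 172) [320.1 202.8] zoom [240. 158.] wrist [331. 300.]
(505, -187, 152) [320.  208.3] zoom [240. 175.] wrist [330. 283.]
(461, -186, 162) [335.2 205.1] zoom [286. 165.] wrist [324. 208.]
(549, -196, 162) [304.7 204.5] zoom [194. 163.] wrist [322. 365.]
(505, -187, 142) [320.  211.1] zoom [240. 183.] wrist [329. 276.]
(505, -195, 190) [319.9 196.1] zoom [240. 138.] wrist [315. 320.]
```

The reported TCP is at z=142, but the images show the tips only just reaching the bar's top. The apparent tip depth in the wrist view also says they end about 25–30 mm short of the nominal TCP. I'll reopen, go deeper and close again.

Call:
send_rows(series=[{"hand": 0,"xyz": [0,0,0],"twist": 0},{"hand": 0,"xyz": [0,0,0],"twist": 0},{"hand": 0,"xyz": [0,0,0],"twist": 0},{"hand": 0,"xyz": [0,0,0],"twist": 0},{"hand": 0,"xyz": [0,0,0],"twist": 0},{"hand": 0,"xyz": [0,0,0],"twist": 0},{"hand": 0,"xyz": [0,0,0],"twist": 0},{"hand": 0,"xyz": [0,0,0],"twist": 0}])

```text
clock: 5.77
position: [504.7, -195.2, 142.5]
ee_rot: [[-0.994, 0.109, -0.0], [0.109, 0.994, -0.0], [0.0, -0.0, -1.0]]
contact_force: [0.3, 0.0, -0.3]
finger_gap: 0.476
finger_force: 0.0
```

```bash
python3 - <<'E'
from h import *
st=env.observe(); im=env.grab_frame("wrist"); print(st["finger_gap"]); g=cv2.cvtColor(im,cv2.COLOR_RGB2GRAY)
cv2.imwrite("pics/w5.png",cv2.resize(im[170:400,200:440,::-1],(720,600)))
E
```

```text
0.4755129230135432
```

View pics/w5.png

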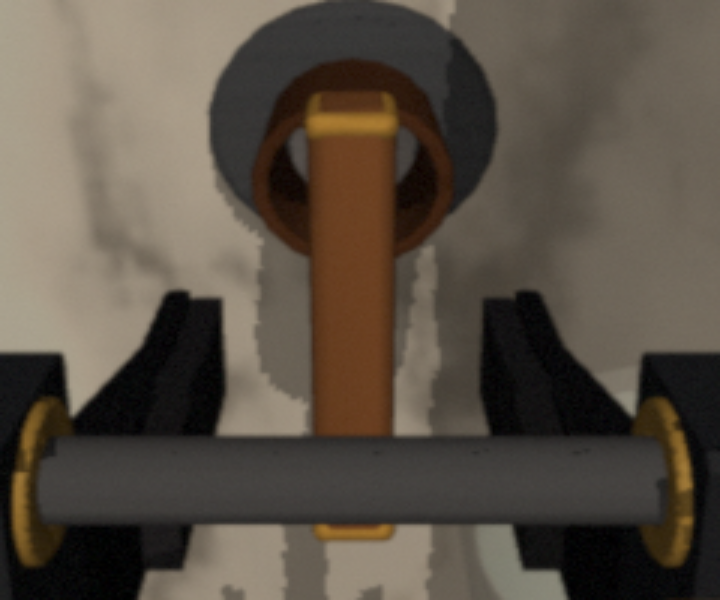

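The finger tips (inner edges 87 px apart at 41 mm opening) sit at about z=176, above the bar. They are about 33 mm short of the reported TCP, so I'll descend 25 mm more and grip.

Call:
send_rows(newtons=45, series=[{"hand": 0,"xyz": [0,0,0.8],"twist": 0},{"hand": 0,"xyz": [0,0,1.6],"twist": 0},{"hand": 0,"xyz": [0,0,2.4],"twist": 0},{"hand": 0.3,"xyz": [0,0,2.5],"twist": 0},{"hand": 1,"xyz": [0,0,2.5],"twist": 0},{"hand": 1,"xyz": [0,0,2.5],"twist": 0},{"hand": 1,"xyz": [0,0,2.5],"twist": 0},{"hand": 1,"xyz": [0,0,2.5],"twist": 0},{"hand": 1,"xyz": [0,0,2.5],"twist": 0},{"hand": 1,"xyz": [0,0,2.5],"twist": 0},{"hand": 1,"xyz": [0,0,2.5],"twist": 0},{"hand": 1,"xyz": [0,0,2.5],"twist": 0}])

```text
clock: 6.82
position: [504.9, -195.3, 117.8]
ee_rot: [[-0.994, 0.11, 0.001], [0.11, 0.994, -0.0], [-0.001, 0.0, -1.0]]
contact_force: [-0.0, -0.7, 3.3]
finger_gap: 0.159
finger_force: 45.0
```

Gripped at gap 0.159. Now lift straight up, then carry the key over the shaft.

Call:
send_rows(series=[{"hand": 1,"xyz": [0,0,-0.5],"twist": 0},{"hand": 1,"xyz": [0,0,-2],"twist": 0},{"hand": 1,"xyz": [0,0,-4.5],"twist": 0},{"hand": 1,"xyz": [0,0,-7],"twist": 0},{"hand": 1,"xyz": [0,0,-9.5],"twist": 0},{"hand": 1,"xyz": [0,0,-12],"twist": 0},{"hand": 1,"xyz": [0,0,-13],"twist": 0},{"hand": 1,"xyz": [0,0,-13.2],"twist": 0},{"hand": 1,"xyz": [0,0,-13.2],"twist": 0},{"hand": 1,"xyz": [0,0,-13.2],"twist": 0}])

```text
clock: 7.65
position: [503.9, -194.9, 247.9]
ee_rot: [[-0.994, 0.109, -0.002], [0.109, 0.994, 0.0], [0.002, 0.0, -1.0]]
contact_force: [0.4, -0.3, -3.8]
finger_gap: 0.158
finger_force: 45.0
```

```bash
python3 - <<'E'
from h import *
import pickle
st=env.observe(); im=env.grab_frame("wrist"); pickle.dump((st,im),open("w6.pkl","wb")); print(st["q"].round(1),st["position"],st["ee_rot"].round(4),st["contact_force"],st["finger_gap"])
C=cam("wrist",st); z=st["position"][2]+54.2
print(z,project(C,st["position"]+[-45,5,54]),project(C,st["position"]+[45,-5,54]))
# stand disc
c=blob(im,(0,0,0),(180,90,75),(240,60,400,300))
for k in c[:2]:
    if len(k)>5: e=cv2.fitEllipse(cv2.convexHull(k)); print(cv2.contourArea(k),e,onplane(C,e[0],6).round(1))
cv2.imwrite("pics/w6.png",im[:,:,::-1])
E
```

```text
[-22.2   4.8  41.6  95.8  -3.2  80.8 103.6] [ 503.92676944 -194.88363841  247.85304268] [[-9.940e-01  1.094e-01 -2.200e-03]
 [ 1.094e-01  9.940e-01  3.000e-04]
 [ 2.300e-03  1.000e-04 -1.000e+00]] [ 0.37879957 -0.28966609 -3.76142307] 0.15845521799875606
302.05304267676786 [314.05774593 225.33515516] [314.69165688 412.6648777 ]
1900.5 ((317.25921630859375, 196.53892517089844), (73.571044921875, 74.09526824951172), 38.663246154785156) [ 504.6 -193.6    6. ]
1058.0 ((343.43243408203125, 268.88250732421875), (45.97397232055664, 66.90727233886719), 178.0438995361328) [ 600.2 -171.     6. ]
```

View pics/w6.png

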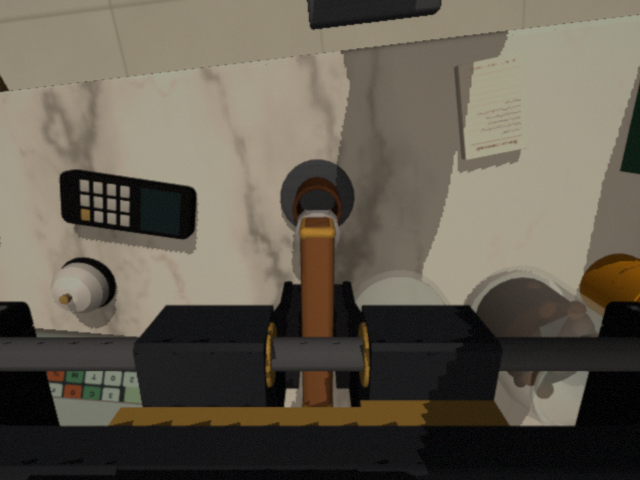

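The key was lifted cleanly and is held upright. The bar runs centred at u≈317, and the empty stand is at (317,197). Its position matches the original TCP x,y after the known ~1.5 mm camera bias.

Call:
send_rows(series=[{"hand": 1,"xyz": [0.4,2,0],"twist": 0},{"hand": 1,"xyz": [1.1,5,0],"twist": 0.5},{"hand": 1,"xyz": [1.8,8.2,0],"twist": 1},{"hand": 1,"xyz": [2.5,11.4,0],"twist": 1.5},{"hand": 1,"xyz": [3.2,14.6,0],"twist": 2},{"hand": 1,"xyz": [3.9,17.8,0],"twist": 2.5},{"hand": 1,"xyz": [4.6,21,0],"twist": 3},{"hand": 1,"xyz": [5.3,24.2,0],"twist": 3},{"hand": 1,"xyz": [5.9,27.4,0],"twist": 3},{"hand": 1,"xyz": [6.6,30.6,0],"twist": 3},{"hand": 1,"xyz": [7.3,33.8,0],"twist": 3},{"hand": 1,"xyz": [8,37,0],"twist": 3},{"hand": 1,"xyz": [8.6,39.8,0],"twist": 3},{"hand": 1,"xyz": [9,41.6,0],"twist": 3},{"hand": 1,"xyz": [9.1,42.1,0],"twist": 3},{"hand": 1,"xyz": [9.1,42.2,0],"twist": 3},{"hand": 1,"xyz": [9.1,42.2,0],"twist": 3},{"hand": 1,"xyz": [9.1,42.2,0],"twist": 3},{"hand": 1,"xyz": [9.1,42.2,0],"twist": 3}])

```text
clock: 9.28
position: [460.8, 232.7, 249.4]
ee_rot: [[-0.911, 0.413, -0.0], [0.413, 0.911, -0.0], [-0.0, -0.0, -1.0]]
contact_force: [0.8, -0.2, -3.5]
finger_gap: 0.156
finger_force: 45.0
```

```bash
python3 - <<'E'
from h import *
import pickle
st=env.observe(); im=env.grab_frame("wrist"); s=env.grab_frame("side"); t=env.grab_frame("top"); pickle.dump((st,im,s,t),open("w7.pkl","wb"))
print(st["q"].round(1),st["position"].round(1),np.degrees(np.arctan2(*st["ee_rot"][[1,0],0])),st["ee_rot"].round(4).tolist(),st["contact_force"],st["finger_gap"])
o=np.zeros((480,800,3),np.uint8); o[:,:480]=im[:,80:560]; o[:,480:]=cv2.resize(s[250:370,310:390],(320,480),interpolation=cv2.INTER_CUBIC)
cv2.imwrite("pics/w7.png",o[:,:,::-1])
S=cam("side"); p=st["position"]
for z in (-106,44,64): print(z,project(S,p+[0,0,z]).round(1))
print("mouth",project(S,(459.2,234.2,118)), "wrist mouth", project(cam("wrist",st),(459.2,234.2,118)).round(1))
E
```

```text
[-46.9   1.5  15.6  97.8  -0.4  80.8  34.3] [460.8 232.7 249.4] 155.5930657967114 [[-0.9106, 0.4132, -0.0001], [0.4132, 0.9106, -0.0003], [-0.0001, -0.0003, -1.0]] [ 0.83471739 -0.2015326  -3.5137041 ] 0.15595921878770844
-106 [356.  318.8]
44 [359.8 271.6]
64 [360.4 264.7]
mouth [356.1432262  326.49496344] wrist mouth [317.1 217.1]
```

View pics/w7.png

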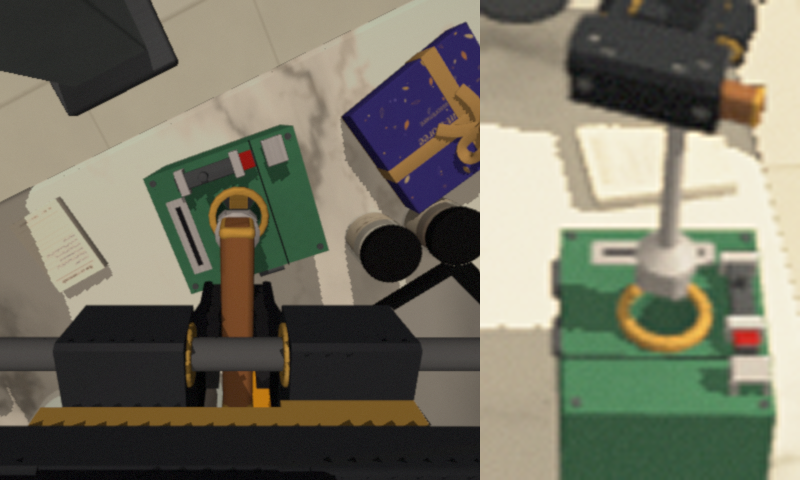

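The key hangs over the shaft: in the side crop, rod and socket at (664,285) line up with the ring at (664,315). I'll correct about 2 mm and lower to just above the collar.

Call:
send_rows(series=[{"hand": 1,"xyz": [0.18,0.05,0.6],"twist": 0},{"hand": 1,"xyz": [0.18,0.05,1.3],"twist": 0},{"hand": 1,"xyz": [0.18,0.05,1.9],"twist": 0},{"hand": 1,"xyz": [0.18,0.05,1.9],"twist": 0},{"hand": 1,"xyz": [0.18,0.05,1.9],"twist": 0},{"hand": 1,"xyz": [0.18,0.05,1.9],"twist": 0}])

```text
clock: 9.93
position: [459.0, 235.4, 230.4]
ee_rot: [[-0.912, 0.411, -0.0], [0.411, 0.912, -0.0], [0.0, -0.0, -1.0]]
contact_force: [0.1, 0.6, -2.7]
finger_gap: 0.159
finger_force: 45.0
```

```bash
python3 - <<'E'
from h import *
import pickle
st=env.observe(); im=env.grab_frame("wrist"); s=env.grab_frame("side"); pickle.dump((st,im,s),open("w8.pkl","wb"))
p=st["position"];print(p.round(2)); C=cam("wrist",st);S=cam("side")
h=cv2.cvtColor(im,cv2.COLOR_RGB2HSV)
m=cv2.inRange(h,(17,110,60),(35,255,255)); 
a=project(C,p+[0,0,118-p[2]]);print("tool axis at z118",a, "at rim",project(C,p+[0,0,-106]), "bar top near",project(C,p-45*np.array([*(-st["ee_rot"][:2,0]),0])+[0,0,54]))
for v in range(185,250,6):
    u=np.where(m[v,260:400])[0]+260
    if len(u): print(v,u.min(),u.max(),(u.min()+u.max())/2)
# key socket / bar sides in side view
c=blob(s,(15,110,90),(35,255,255),(338,312,375,345))[0]; e=cv2.fitEllipse(cv2.convexHull(c)); print("side ring",e, "pred",project(S,(459.4,233.9,116)), "key axis",project(S,p+[0,0,-106]))
g=cv2.cvtColor(s,cv2.COLOR_RGB2HSV)
for v in (292,298,304,310,316,320): print(v,[tuple(x) for x in g[v,344:370].tolist()][::2])
E
```

```text
[458.98 235.41 230.43]
tool axis at z118 [316.28863357 224.91706966] at rim [316.27182075 226.95560488] bar top near [315.07197904 227.20979426]
197 301 332 316.5
203 293 339 316.0
209 289 343 316.0
215 287 346 316.5
221 285 347 316.0
227 285 347 316.0
233 286 346 316.0
239 289 344 316.5
245 293 339 316.0
side ring ((355.84912109375, 327.94720458984375), (18.8643741607666, 24.103010177612305), 94.3622817993164) pred [355.99288331 326.9650181 ] key axis [356.46621986 325.06703687]
292 [(24, 30, 243), (23, 32, 242), (23, 37, 241), (24, 32, 242), (23, 35, 240), (23, 31, 243), (21, 54, 225), (15, 26, 117), (16, 32, 118), (23, 52, 234), (25, 26, 248), (23, 32, 248), (23, 36, 247)]
298 [(24, 30, 247), (23, 37, 244), (23, 44, 239), (23, 52, 230), (21, 60, 218), (21, 59, 220), (19, 52, 156), (17, 38, 121), (18, 36, 169), (19, 59, 196), (19, 61, 197), (20, 61, 196), (19, 61, 198)]
304 [(24, 27, 244), (24, 27, 243), (24, 26, 243), (24, 27, 244), (24, 27, 243), (23, 28, 245), (19, 44, 140), (17, 32, 128), (18, 45, 200), (24, 27, 244), (24, 26, 244), (23, 27, 244), (24, 26, 244)]
310 [(35, 33, 185), (34, 37, 187), (35, 36, 184), (34, 33, 184), (34, 35, 183), (37, 37, 174), (19, 37, 118), (18, 36, 143), (24, 35, 176), (49, 43, 171), (48, 47, 170), (48, 44, 168), (60, 66, 146)]
316 [(58, 59, 147), (55, 63, 145), (55, 56, 149), (40, 41, 144), (16, 34, 143), (21, 34, 129), (18, 34, 114), (17, 37, 158), (17, 38, 217), (19, 40, 217), (38, 38, 129), (44, 44, 116), (60, 59, 103)]
320 [(68, 105, 134), (66, 102, 132), (43, 92, 125), (19, 39, 145), (17, 38, 166), (18, 41, 182), (19, 41, 201), (20, 35, 220), (19, 27, 232), (18, 26, 233), (27, 34, 201), (66, 97, 121), (65, 93, 88)]
```

Call:
send_rows(series=[{"hand": 1,"xyz": [-0.04,-0.08,0],"twist": 0},{"hand": 1,"xyz": [-0.04,-0.08,0.3],"twist": 0},{"hand": 1,"xyz": [-0.04,-0.08,0.6],"twist": 0},{"hand": 1,"xyz": [-0.04,-0.08,0.9],"twist": 0},{"hand": 1,"xyz": [-0.04,-0.08,1.2],"twist": 0},{"hand": 1,"xyz": [-0.04,-0.08,1.6],"twist": 0},{"hand": 1,"xyz": [-0.04,-0.08,2],"twist": 0},{"hand": 1,"xyz": [-0.04,-0.08,2],"twist": 0},{"hand": 1,"xyz": [-0.04,-0.08,2],"twist": 0}])

```text
clock: 10.78
position: [458.8, 234.4, 210.1]
ee_rot: [[-0.912, 0.411, -0.001], [0.411, 0.912, -0.0], [0.0, -0.001, -1.0]]
contact_force: [0.0, -0.6, -2.5]
finger_gap: 0.154
finger_force: 45.0
```

Call:
send_rows(series=[{"hand": 1,"xyz": [0,0,0.6],"twist": 0},{"hand": 1,"xyz": [0,0,1.3],"twist": 0},{"hand": 1,"xyz": [0,0,2],"twist": 0},{"hand": 1,"xyz": [0,0,2.7],"twist": 0},{"hand": 1,"xyz": [0,0,3.4],"twist": 0},{"hand": 1,"xyz": [0,0,4.1],"twist": 0},{"hand": 1,"xyz": [0,0,4.8],"twist": 0},{"hand": 1,"xyz": [0,0,5.4],"twist": 0},{"hand": 1,"xyz": [0,0,5.8],"twist": 0},{"hand": 1,"xyz": [0,0,6.1],"twist": 0},{"hand": 1,"xyz": [0,0,6.1],"twist": 0},{"hand": 1,"xyz": [0,0,6.1],"twist": 0}])

```text
clock: 11.78
position: [459.1, 234.5, 149.5]
ee_rot: [[-0.911, 0.411, 0.0], [0.411, 0.911, -0.0], [-0.0, -0.0, -1.0]]
contact_force: [0.3, 0.7, -2.4]
finger_gap: 0.159
finger_force: 45.0
```

Call:
send_rows(series=[{"hand": 1,"xyz": [0,0,0.2],"twist": 0},{"hand": 1,"xyz": [0,0,0.4],"twist": 0},{"hand": 1,"xyz": [0,0,0.6],"twist": 0},{"hand": 1,"xyz": [0,0,0.8],"twist": 0},{"hand": 1,"xyz": [0,0,0.9],"twist": 0},{"hand": 1,"xyz": [0,0,0.9],"twist": 0},{"hand": 1,"xyz": [0,0,0.9],"twist": 0}])

```text
clock: 12.37
position: [459.0, 234.5, 140.4]
ee_rot: [[-0.912, 0.411, -0.0], [0.411, 0.912, -0.0], [0.0, -0.0, -1.0]]
contact_force: [-0.3, -0.0, -2.4]
finger_gap: 0.153
finger_force: 45.0
```

Call:
send_rows(series=[{"hand": 1,"xyz": [0,0,0.15],"twist": 0},{"hand": 1,"xyz": [0,0,0.3],"twist": 0},{"hand": 1,"xyz": [0,0,0.45],"twist": 0},{"hand": 1,"xyz": [0,0,0.6],"twist": 0},{"hand": 1,"xyz": [0,0,0.6],"twist": 0},{"hand": 1,"xyz": [0,0,0.6],"twist": 0}])

```text
clock: 12.87
position: [459.0, 234.4, 134.3]
ee_rot: [[-0.911, 0.411, -0.0], [0.411, 0.911, -0.0], [0.0, -0.0, -1.0]]
contact_force: [0.9, -0.2, -2.3]
finger_gap: 0.156
finger_force: 45.0
```

Call:
send_rows(series=[{"hand": 1,"xyz": [0,0,0.15],"twist": 0},{"hand": 1,"xyz": [0,0,0.3],"twist": 0},{"hand": 1,"xyz": [0,0,0.45],"twist": 0},{"hand": 1,"xyz": [0,0,0.55],"twist": 0},{"hand": 1,"xyz": [0,0,0.65],"twist": 0},{"hand": 1,"xyz": [0,0,0.65],"twist": 0},{"hand": 1,"xyz": [0,0,0.65],"twist": 0}])

```text
clock: 13.45
position: [459.0, 234.5, 128.0]
ee_rot: [[-0.911, 0.411, -0.0], [0.411, 0.911, -0.0], [0.0, -0.0, -1.0]]
contact_force: [0.4, 0.1, -3.1]
finger_gap: 0.158
finger_force: 45.0
```

Call:
send_rows(series=[{"hand": 1,"xyz": [0,0,0.1],"twist": 0},{"hand": 1,"xyz": [0,0,0.2],"twist": 0},{"hand": 1,"xyz": [0,0,0.2],"twist": 0},{"hand": 1,"xyz": [0,0,0.2],"twist": 0}])

```text
clock: 13.78
position: [459.2, 234.6, 126.2]
ee_rot: [[-0.912, 0.411, 0.0], [0.411, 0.912, 0.0], [-0.0, 0.0, -1.0]]
contact_force: [-0.5, -0.7, 0.5]
finger_gap: 0.155
finger_force: 45.0
```

```bash
python3 - <<'E'
from h import *
st=env.observe(); print(st["contact_force"],st["torque"],st["q"].round(1))
E
```

```text
[-0.54557268 -0.66762154  0.45691374] [-0.08967233  0.1124471   0.0361426 ] [-46.5   5.9  15.5 108.   -1.7  66.3  35.3]
```

Seated on the foot (about 3.5 N of spring push). Now turn clockwise.

Call:
send_rows(series=[{"hand": 1,"xyz": [0,0,0],"twist": 0.5},{"hand": 1,"xyz": [0,0,0],"twist": 1},{"hand": 1,"xyz": [0,0,0],"twist": 1.5},{"hand": 1,"xyz": [0,0,0],"twist": 2},{"hand": 1,"xyz": [0,0,0],"twist": 2.5},{"hand": 1,"xyz": [0,0,0],"twist": 3},{"hand": 1,"xyz": [0,0,0],"twist": 3.5},{"hand": 1,"xyz": [0,0,0],"twist": 4},{"hand": 1,"xyz": [0,0,0],"twist": 4.5},{"hand": 1,"xyz": [0,0,0],"twist": 5},{"hand": 1,"xyz": [0,0,0],"twist": 5.5},{"hand": 1,"xyz": [0,0,0],"twist": 6},{"hand": 1,"xyz": [0,0,0],"twist": 6},{"hand": 1,"xyz": [0,0,0],"twist": 6}])

```text
clock: 14.95
position: [459.6, 234.8, 126.4]
ee_rot: [[-0.497, 0.868, 0.001], [0.868, 0.497, 0.001], [-0.0, 0.001, -1.0]]
contact_force: [1.5, -0.0, 0.4]
finger_gap: 0.155
finger_force: 45.0
```

```bash
cat > s.py <<'E'
from h import *
st=env.observe(); print(st["contact_force"].round(1),st["torque"].round(3),"yaw",np.degrees(np.arctan2(*st["ee_rot"][[1,0],0])).round(2),st["position"].round(1))
E
python3 s.py
```

```text
[ 1.5 -0.   0.4] [ 0.092 -0.526  0.002] yaw 119.81 [459.6 234.8 126.4]
```

```bash
cat > b.py <<'E'
from h import *
S=cam("side"); s0=cv2.imread("pics/side0.png")[:,:,::-1].copy(); s=env.grab_frame("side")
for im in (s0,s):
    h=cv2.cvtColor(im,cv2.COLOR_RGB2HSV)[310:360,360:395]
    m=((h[...,0]<8)|(h[...,0]>172))&(h[...,1]>120)&(h[...,2]>70); v,u=np.nonzero(m)
    if len(u): print("red",len(u),u.mean()+360,v.mean()+310,v.min()+310,v.max()+310,onplane(S,(u.mean()+360,v.mean()+310),119).round(1))
    g=cv2.cvtColor(im,cv2.COLOR_RGB2GRAY); print(g[312:350,374:378].mean(1).astype(int).tolist())
E
python3 b.py; python3 s.py
```

```text
red 26 375.88461538461536 333.9230769230769 332 336 [417.3 260.7 119. ]
[114, 203, 214, 150, 104, 96, 96, 82, 73, 75, 91, 96, 95, 97, 93, 92, 113, 220, 217, 196, 115, 87, 87, 90, 92, 63, 84, 189, 204, 203, 204, 203, 208, 136, 93, 85, 93, 116]
red 30 376.5 336.0 334 338 [417.  266.8 119. ]
[114, 208, 217, 161, 113, 99, 99, 100, 100, 93, 78, 70, 72, 91, 99, 96, 116, 224, 221, 202, 112, 82, 92, 90, 88, 86, 112, 197, 207, 207, 207, 207, 212, 140, 94, 86, 95, 120]
[2.2 0.4 1. ] [ 0.113 -0.569 -0.04 ] yaw 119.82 [459.5 234.7 126.3]
```

Call:
send_rows(series=[{"hand": 1,"xyz": [0,0,0],"twist": 0.5},{"hand": 1,"xyz": [0,0,0],"twist": 1},{"hand": 1,"xyz": [0,0,0],"twist": 1.5},{"hand": 1,"xyz": [0,0,0],"twist": 2},{"hand": 1,"xyz": [0,0,0],"twist": 2},{"hand": 1,"xyz": [0,0,0],"twist": 2}])

```text
clock: 15.5
position: [459.5, 234.7, 126.2]
ee_rot: [[-0.307, 0.952, 0.001], [0.952, 0.307, 0.0], [0.0, 0.001, -1.0]]
contact_force: [2.5, 1.1, 1.0]
finger_gap: 0.153
finger_force: 45.1
```

```bash
python3 s.py; python3 b.py|tail -2; python3 s.py
```

```text
[2.5 1.1 1. ] [ 0.124 -0.88   0.024] yaw 107.86 [459.5 234.7 126.2]
red 18 376.5 337.0 336 338 [417.5 269.7 119. ]
[115, 208, 219, 160, 97, 82, 103, 103, 101, 100, 101, 94, 79, 67, 67, 85, 116, 224, 221, 202, 111, 91, 94, 98, 99, 87, 111, 197, 208, 207, 208, 205, 212, 139, 94, 86, 95, 120]
[2.5 1.5 1.6] [ 0.166 -0.894  0.002] yaw 107.86 [459.4 234.7 126.2]
```

Call:
send_rows(series=[{"hand": 1,"xyz": [0,0,0],"twist": 0.25},{"hand": 1,"xyz": [0,0,0],"twist": 0.5},{"hand": 1,"xyz": [0,0,0],"twist": 0.7},{"hand": 1,"xyz": [0,0,0],"twist": 0.7},{"hand": 1,"xyz": [0,0,0],"twist": 0.7}])

```text
clock: 15.97
position: [459.3, 234.6, 126.1]
ee_rot: [[-0.235, 0.972, 0.001], [0.972, 0.235, 0.0], [0.0, 0.001, -1.0]]
contact_force: [4.2, 0.3, 0.9]
finger_gap: 0.159
finger_force: 45.1
```

```bash
python3 s.py; python3 b.py|tail -2; python3 s.py
```

```text
[4.2 0.3 0.9] [ 0.224 -1.049  0.07 ] yaw 103.59 [459.3 234.6 126.1]
red 12 376.5 337.5 337 338 [417.7 271.1 119. ]
[117, 208, 219, 161, 98, 80, 83, 97, 101, 101, 101, 99, 88, 70, 67, 64, 112, 224, 221, 201, 112, 91, 93, 93, 95, 88, 110, 197, 208, 208, 208, 207, 211, 140, 93, 85, 95, 119]
[3.9 0.6 1. ] [ 0.251 -1.1    0.087] yaw 103.59 [459.3 234.6 126.1]
```

Call:
send_rows(series=[{"hand": 1,"xyz": [0,0,0],"twist": 0.1},{"hand": 1,"xyz": [0,0,0],"twist": 0.1},{"hand": 1,"xyz": [0,0,0],"twist": 0.1}])

```text
clock: 16.27
position: [459.2, 234.6, 126.0]
ee_rot: [[-0.224, 0.975, 0.0], [0.975, 0.224, 0.0], [0.0, 0.0, -1.0]]
contact_force: [4.3, 1.5, 1.3]
finger_gap: 0.152
finger_force: 45.2
```

```bash
python3 s.py; python3 b.py|tail -2; python3 s.py
```

```text
[4.3 1.5 1.3] [ 0.276 -1.25   0.137] yaw 102.93 [459.2 234.6 126. ]
red 12 376.5 337.5 337 338 [417.7 271.1 119. ]
[116, 208, 219, 161, 99, 81, 79, 99, 100, 100, 99, 98, 92, 69, 66, 68, 114, 225, 221, 201, 112, 90, 94, 92, 85, 87, 109, 196, 208, 208, 206, 207, 211, 140, 93, 84, 96, 119]
[3.7 0.8 0.9] [ 0.247 -1.258  0.037] yaw 102.93 [459.2 234.6 126. ]
```

The bolt is at about 17 mm. I'll back off 4° to free the flats, then draw the key out straight up.

Call:
send_rows(series=[{"hand": 1,"xyz": [0,0,0],"twist": -0.4},{"hand": 1,"xyz": [0,0,0],"twist": -0.7},{"hand": 1,"xyz": [0,0,-0.4],"twist": -0.7},{"hand": 1,"xyz": [0,0,-0.9],"twist": -0.7},{"hand": 1,"xyz": [0,0,-1.4],"twist": -0.7},{"hand": 1,"xyz": [0,0,-1.9],"twist": -0.7},{"hand": 1,"xyz": [0,0,-2.5],"twist": -0.7},{"hand": 1,"xyz": [0,0,-3.2],"twist": -0.7},{"hand": 1,"xyz": [0,0,-4],"twist": -0.7},{"hand": 1,"xyz": [0,0,-4],"twist": -0.7}])

```text
clock: 17.15
position: [459.4, 234.9, 167.8]
ee_rot: [[-0.294, 0.956, 0.001], [0.956, 0.294, 0.001], [0.001, 0.001, -1.0]]
contact_force: [0.7, -0.0, -2.9]
finger_gap: 0.156
finger_force: 45.0
```

```bash
python3 s.py; python3 b.py|tail -2
```

```text
[ 0.7 -0.  -2.9] [-0.046  0.     0.002] yaw 107.11 [459.4 234.9 167.8]
red 12 376.5 337.5 337 338 [417.7 271.1 119. ]
[116, 206, 218, 160, 98, 78, 80, 99, 100, 99, 100, 98, 91, 70, 67, 66, 112, 223, 220, 201, 111, 90, 93, 92, 85, 87, 109, 196, 205, 206, 206, 206, 211, 140, 92, 85, 95, 118]
```

Call:
send_rows(series=[{"hand": 1,"xyz": [0,0,-1],"twist": 0},{"hand": 1,"xyz": [0,0,-2],"twist": 0},{"hand": 1,"xyz": [0,0,-3.2],"twist": 0},{"hand": 1,"xyz": [0,0,-4.5],"twist": 0},{"hand": 1,"xyz": [0,0,-5.8],"twist": 0},{"hand": 1,"xyz": [0,0,-7],"twist": 0},{"hand": 1,"xyz": [0,0,-8],"twist": -0.8},{"hand": 1,"xyz": [0,0,-8.2],"twist": -1.9},{"hand": 1,"xyz": [0,0,-8.2],"twist": -3},{"hand": 1,"xyz": [0,0,-8.2],"twist": -4.1},{"hand": 1,"xyz": [0,0,-8.2],"twist": -5.2},{"hand": 1,"xyz": [0,0,-8.2],"twist": -6.3},{"hand": 1,"xyz": [0,0,-8.2],"twist": -7.4},{"hand": 1,"xyz": [0,0,-8.2],"twist": -8.5},{"hand": 1,"xyz": [0,0,-8.2],"twist": -9.6},{"hand": 1,"xyz": [0,0,-8.2],"twist": -10.6},{"hand": 1,"xyz": [0,0,-8.2],"twist": -11.1},{"hand": 1,"xyz": [0,0,-8.2],"twist": -11.1},{"hand": 1,"xyz": [0,0,-8.2],"twist": -11.1},{"hand": 1,"xyz": [0,0,-8.2],"twist": -11.1}])

```text
clock: 18.87
position: [459.0, 234.5, 248.4]
ee_rot: [[-0.994, 0.112, 0.0], [0.112, 0.994, 0.0], [-0.0, 0.0, -1.0]]
contact_force: [0.7, -0.8, -3.0]
finger_gap: 0.155
finger_force: 45.0
```

```bash
python3 s.py; python3 - <<'E'
from h import *
import pickle
st=env.observe(); im=env.grab_frame("wrist"); pickle.dump((st,im),open("w9.pkl","wb"))
th=np.radians(-6.); ax=np.array([np.cos(th),np.sin(th),0]); ay=np.array([-np.sin(th),np.cos(th),0])
def prof(st,im,c):
    C=cam("wrist",st); out=[]
    h=cv2.cvtColor(im,cv2.COLOR_RGB2HSV)
    for y in range(-66,67,2):
        P=np.array([*c,0])+ax*-46+ay*y+[0,0,120]; u,v=project(C,P).round().astype(int); px=h[v-1:v+2,u-1:u+2].reshape(-1,3); out.append((y,int(px[4,0]),int(px[4,1]),int(px[:,2].mean())))
    return out
a=prof(*pickle.load(open("w1.pkl","rb")),(459,235.3)); b=prof(st,im,(459,235.3))
for x,y in zip(a,b): print(x,y[1:])
E
```

```text
[ 0.7 -0.8 -3. ] [0.008 0.02  0.032] yaw 173.59 [459.  234.5 248.4]
(-66, 69, 110, 80) (67, 108, 83)
(-64, 70, 110, 78) (70, 114, 82)
(-62, 69, 112, 78) (69, 115, 82)
(-60, 69, 112, 76) (69, 118, 82)
(-58, 70, 116, 80) (69, 112, 82)
(-56, 69, 112, 81) (69, 118, 82)
(-54, 69, 115, 81) (70, 115, 81)
(-52, 70, 116, 81) (67, 112, 82)
(-50, 69, 114, 81) (67, 111, 82)
(-48, 68, 120, 80) (68, 116, 82)
(-46, 70, 123, 81) (70, 112, 82)
(-44, 69, 119, 80) (69, 116, 82)
(-42, 66, 72, 62) (66, 100, 88)
(-40, 13, 34, 138) (13, 32, 139)
(-38, 12, 31, 146) (12, 34, 146)
(-36, 12, 30, 146) (13, 33, 147)
(-34, 12, 32, 132) (18, 29, 111)
(-32, 165, 9, 58) (68, 106, 81)
(-30, 15, 9, 58) (69, 120, 83)
(-28, 0, 0, 59) (69, 115, 83)
(-26, 60, 4, 58) (66, 103, 71)
(-24, 30, 4, 58) (30, 14, 57)
(-22, 45, 9, 57) (0, 8, 58)
(-20, 10, 14, 55) (0, 9, 58)
(-18, 0, 5, 56) (0, 4, 57)
(-16, 0, 9, 57) (45, 9, 58)
(-14, 30, 6, 39) (165, 9, 58)
(-12, 0, 4, 55) (10, 13, 58)
(-10, 150, 4, 58) (0, 4, 57)
(-8, 150, 4, 59) (30, 9, 57)
(-6, 60, 9, 58) (60, 4, 58)
(-4, 0, 4, 58) (15, 9, 56)
(-2, 30, 4, 58) (0, 0, 54)
(0, 0, 
[... 341 characters left out ...]
, 4, 57)
(24, 2, 228, 130) (0, 9, 57)
(26, 2, 239, 130) (90, 4, 57)
(28, 1, 201, 106) (15, 9, 59)
(30, 66, 86, 68) (1, 134, 92)
(32, 69, 114, 87) (1, 223, 125)
(34, 68, 119, 86) (1, 223, 129)
(36, 68, 108, 63) (1, 229, 128)
(38, 66, 112, 56) (1, 214, 111)
(40, 14, 32, 99) (11, 32, 128)
(42, 9, 29, 140) (13, 33, 139)
(44, 13, 29, 137) (14, 31, 139)
(46, 10, 27, 142) (12, 32, 141)
(48, 12, 31, 139) (13, 33, 140)
(50, 14, 30, 141) (14, 31, 141)
(52, 13, 30, 137) (14, 32, 138)
(54, 17, 34, 136) (12, 31, 140)
(56, 15, 32, 142) (15, 33, 134)
(58, 68, 93, 91) (68, 110, 89)
(60, 68, 114, 85) (67, 110, 89)
(62, 68, 110, 86) (70, 116, 88)
(64, 69, 115, 85) (68, 112, 88)
(66, 68, 113, 89) (68, 110, 91)
```

The bolt has moved about 17.5 mm (knob −14 → +3.5 mm along y). Carry the key back to its stand.

Call:
send_rows(series=[{"hand": 1,"xyz": [-0.4,-2,0],"twist": 0},{"hand": 1,"xyz": [-1.1,-5,0],"twist": 0},{"hand": 1,"xyz": [-1.8,-8.2,0],"twist": 0},{"hand": 1,"xyz": [-2.5,-11.4,0],"twist": 0},{"hand": 1,"xyz": [-3.2,-14.6,0],"twist": 0},{"hand": 1,"xyz": [-3.9,-17.8,0],"twist": 0},{"hand": 1,"xyz": [-4.6,-21,0],"twist": 0},{"hand": 1,"xyz": [-5.3,-24.2,0],"twist": 0},{"hand": 1,"xyz": [-6,-27.4,0],"twist": 0},{"hand": 1,"xyz": [-6.8,-30.6,0],"twist": 0},{"hand": 1,"xyz": [-7.5,-33.8,0],"twist": 0},{"hand": 1,"xyz": [-8.2,-37,0],"twist": 0},{"hand": 1,"xyz": [-8.8,-39.8,0],"twist": 0},{"hand": 1,"xyz": [-9.2,-41.6,0],"twist": 0},{"hand": 1,"xyz": [-9.4,-42.2,0],"twist": 0},{"hand": 1,"xyz": [-9.4,-42.2,0],"twist": 0},{"hand": 1,"xyz": [-9.4,-42.2,0],"twist": 0},{"hand": 1,"xyz": [-9.4,-42.2,0],"twist": 0},{"hand": 1,"xyz": [-9.4,-42.2,0],"twist": 0},{"hand": 1,"xyz": [-9.4,-42.2,0],"twist": 0}])

```text
clock: 20.58
position: [506.4, -194.0, 248.0]
ee_rot: [[-0.994, 0.108, 0.0], [0.108, 0.994, 0.001], [-0.0, 0.001, -1.0]]
contact_force: [0.1, -0.4, -3.4]
finger_gap: 0.156
finger_force: 45.0
```

```bash
python3 s.py
```

```text
[ 0.1 -0.4 -3.4] [-0.015 -0.009 -0.029] yaw 173.81 [ 506.4 -194.   248. ]
```

Call:
send_rows(series=[{"hand": 1,"xyz": [0,0,1],"twist": 0},{"hand": 1,"xyz": [0,0,2.2],"twist": 0},{"hand": 1,"xyz": [0,0,3.4],"twist": 0},{"hand": 1,"xyz": [0,0,4.6],"twist": 0},{"hand": 1,"xyz": [0,0,5.5],"twist": 0},{"hand": 1,"xyz": [0,0,5.8],"twist": 0},{"hand": 1,"xyz": [0,0,5.8],"twist": 0},{"hand": 1,"xyz": [0,0,5.8],"twist": 0}])

```text
clock: 21.25
position: [506.3, -195.4, 190.0]
ee_rot: [[-0.994, 0.11, -0.0], [0.11, 0.994, -0.0], [0.0, -0.0, -1.0]]
contact_force: [0.2, -0.3, -2.5]
finger_gap: 0.159
finger_force: 45.0
```

Call:
send_rows(series=[{"hand": 1,"xyz": [0.15,0,0],"twist": 0},{"hand": 1,"xyz": [0.15,0,0.3],"twist": 0},{"hand": 1,"xyz": [0.15,0,0.7],"twist": 0},{"hand": 1,"xyz": [0.15,0,1.2],"twist": 0},{"hand": 1,"xyz": [0.15,0,1.8],"twist": 0},{"hand": 1,"xyz": [0.15,0,2.5],"twist": 0},{"hand": 1,"xyz": [0.15,0,3.2],"twist": 0},{"hand": 1,"xyz": [0.15,0,4],"twist": 0},{"hand": 1,"xyz": [0.15,0,4.8],"twist": 0},{"hand": 1,"xyz": [0.15,0,5.6],"twist": 0},{"hand": 1,"xyz": [0.15,0,6.3],"twist": 0},{"hand": 1,"xyz": [0.15,0,6.8],"twist": 0},{"hand": 1,"xyz": [0.15,0,6.8],"twist": 0},{"hand": 1,"xyz": [0.15,0,6.8],"twist": 0}])

```text
clock: 22.42
position: [504.6, -195.1, 121.8]
ee_rot: [[-0.994, 0.11, -0.0], [0.11, 0.994, -0.0], [0.0, -0.0, -1.0]]
contact_force: [0.4, 0.9, -4.0]
finger_gap: 0.162
finger_force: 45.0
```

Call:
send_rows(series=[{"hand": 1,"xyz": [0,0,0.2],"twist": 0},{"hand": 1,"xyz": [0,0,0.35],"twist": 0},{"hand": 1,"xyz": [0,0,0.4],"twist": 0},{"hand": 1,"xyz": [0,0,0.4],"twist": 0},{"hand": 1,"xyz": [0,0,0.4],"twist": 0}])

```text
clock: 22.83
position: [504.8, -195.1, 118.1]
ee_rot: [[-0.994, 0.109, 0.0], [0.109, 0.994, -0.0], [-0.0, 0.0, -1.0]]
contact_force: [-0.6, 0.5, -2.5]
finger_gap: 0.155
finger_force: 45.0
```

At the original gripping height; open slowly and let it settle, then retreat.

Call:
send_rows(series=[{"hand": 0.6,"xyz": [0,0,0.05],"twist": 0},{"hand": 0.4,"xyz": [0,0,0.05],"twist": 0},{"hand": 0.2,"xyz": [0,0,0.05],"twist": 0},{"hand": 0,"xyz": [0,0,0.05],"twist": 0},{"hand": 0,"xyz": [0,0,0.05],"twist": 0},{"hand": 0,"xyz": [0,0,0.05],"twist": 0},{"hand": 0,"xyz": [0,0,0.05],"twist": 0},{"hand": 0,"xyz": [0,0,0.05],"twist": 0},{"hand": 0,"xyz": [0,0,0.05],"twist": 0}])

```text
clock: 23.58
position: [504.7, -195.1, 117.5]
ee_rot: [[-0.994, 0.109, -0.0], [0.109, 0.994, -0.0], [0.0, -0.0, -1.0]]
contact_force: [-0.6, 1.1, -0.0]
finger_gap: 0.495
finger_force: 0.0
```

Call:
send_rows(series=[{"hand": 0,"xyz": [0,0,-1],"twist": 0},{"hand": 0,"xyz": [0,0,-3],"twist": 0},{"hand": 0,"xyz": [0,0,-5],"twist": 0},{"hand": 0,"xyz": [0,0,-7.5],"twist": 0},{"hand": 0,"xyz": [0,0,-10],"twist": 0},{"hand": 0,"xyz": [0,0,-11.2],"twist": 0},{"hand": 0,"xyz": [0,0,-11.2],"twist": 0},{"hand": 0,"xyz": [0,0,-11.2],"twist": 0},{"hand": 0,"xyz": [0,0,-11.2],"twist": 0}])

```text
clock: 24.33
position: [504.3, -194.8, 228.6]
ee_rot: [[-0.994, 0.109, -0.001], [0.109, 0.994, 0.0], [0.001, 0.0, -1.0]]
contact_force: [-0.9, -0.4, -0.3]
finger_gap: 0.499
finger_force: 0.0
```

```bash
python3 s.py; python3 - <<'E'
from h import *
S=cam("side");T=cam("top");st=env.observe();C=cam("wrist",st);im=env.grab_frame("wrist"); s=env.grab_frame("side")
s0=cv2.imread("pics/side0.png")[:,:,::-1].copy()
for i in (s0,s):
    c=blob(i,(5,90,60),(18,255,255),(295,190,345,215))[0]; r=cv2.minAreaRect(c); print(np.round(r[0],1),np.round(r[1],1),r[2])
print(np.abs(s.astype(int)-s0)[190:250,295:345].mean())
m=cv2.inRange(cv2.cvtColor(im,cv2.COLOR_RGB2HSV),(5,130,62),(19,255,255))
for v in range(170,300,12):
    u=np.where(m[v,260:380])[0]+260; print(v,(u.min(),u.max()) if len(u) else None)
print(project(C,(461,-190.5,172)),project(C,(549,-200,172)))
E
```

```text
[-0.9 -0.4 -0.3] [-0.002 -0.009 -0.022] yaw 173.72 [ 504.3 -194.8  228.6]
[320.  203.6] [30.2  7.8] 1.9749339818954468
[320. 204.] [ 8. 30.] 90.0
2.7013333333333334
170 None
182 (np.int64(307), np.int64(327))
194 (np.int64(308), np.int64(326))
206 (np.int64(308), np.int64(326))
218 (np.int64(308), np.int64(326))
230 (np.int64(308), np.int64(326))
242 (np.int64(308), np.int64(326))
254 (np.int64(308), np.int64(325))
266 (np.int64(308), np.int64(325))
278 (np.int64(308), np.int64(325))
290 (np.int64(309), np.int64(325))
[314.60567394 184.53977854] [315.30480938 302.33949218]
```

The key stands exactly as it did at the start, and the arm is clear.

```bash
python3 -c "
from station import env
print(env.hand_in())"
```

```text
the job is handed in; nothing more can be done
None
```

The bolt is out about 17 of its 18 mm by camera measurement, the key is back upright in its stand, and the job was handed in at about 24 s; the hand-in returned no verdict.

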